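Free the seized T-handled pin and put it away in its foam

ROBOT

A 7-joint arm with a two-finger parallel gripper is mounted at the origin on the work surface. World frame = base frame: x ahead of the robot, y to its left, z up, the work surface at z = 0. Lengths are in m, angles in degrees, forces in N, time in s.
With the tool pointing down it reaches from about 0.35 to 0.775 m from the base axis. Payload 3.1 kg.
Tool frame: the origin (TCP) lies on the centre line of the jaws, within the pads' length; the fingertips stand r.tcp_to_tips ahead of it and the grasp point (between the pads) is the TCP (r.tcp_to_tips is the distance from the TCP to the fingertips, in m); z points along the fingers, y is the line along which they close (so a half turn about z gives the same grasp; the last joint's range is limited). The gripper opens to 85 mm and grips with 20 to 120 N. Pads are 22 mm wide; open, the fingers measure 114 mm over their backs; the gripper's body (76 mm by 85 mm) begins 54 mm behind the grasp point. The pads swing forward as they close: fully open they stand 13 mm farther back than shut.
Start: joints at [-75.499, 17.813, 0.802, 86.603, -0.252, 75.585, -1.558], TCP at [0.16, 0.526, 0.25] pointing down, gripper open.
Joint ranges: [-154.91, 154.91], [-16.99, 109.72], [-72.82, 74.43], [7.12, 147.25], [-82.49, 262.49], [11.32, 116.49], [-174.64, 174.64]. Speed limits (degrees/s): [159.86, 159.86, 180, 180, 180, 180, 180].

INTERFACE

Orientations are given as a 3x3 rotation matrix whose columns are the frame's x, y, z axes.
In Python, from plant import r gives the robot as it stands. The module is installed in compiled form; this text tells all that it offers.
- The arm moves only by the shell command python3 -m inch 'ROWS' [OPENING] [FORCE]. ROWS is text: rows parted by semicolons, each of 4 numbers parted by spaces: the shift along the tool's x, y, z in m, then the turn about the tool's z in rad. In form: x y z spin; .... A call has 1 to 12 rows; each row is the pose to reach, as a shift and turn from the pose commanded when the call began, along the tool's axes at that moment; what a row does not reach only later rows make up. A row lasts 1/8 s, in which the tool goes at most 62.5 mm and 10.7 degrees, less where a joint would pass 70% of its speed; a pose out of reach is approached as far as the arm can. A call with a gripper value outside its range is refused whole. OPENING is the finger opening in m, from 0 to 0.0854, set as the call begins (- or left out, the last holds). The fingers move at their own pace and stop on an object; FORCE is the grip in N (left out, the last holds). Time passes only in rows, so rows that repeat a pose let the fingers close. It gives the time, the measured TCP pose, the force, the opening and the grip force at its end, in the units of the state.
- r.get_obs(): the state, without advancing time (a new reading comes with each control period).
- r.get_image(name): name is "side" or "top" or "wrist"; returns the picture (420x560x3 uint8, red, green, blue); there is no depth.
- r.get_calibration(name): a dict with "K" (3x3 intrinsics, pixels), "world_from_camera" (4x4, takes a point from camera to world coordinates). Camera axes: x right, y up, looking along -z (the intrinsics and any distortion apply to the point x, -y, -z); pixel columns grow to the right and rows downward; lengths in m; the calibration is good to about 2 mm. The wrist camera is an equidistant fisheye: a pixel r from the principal point sees the ray r / f radians off the axis. A picture is of the moment at which its call begins: read the wrist's pose just before it. get_calibration takes no time and is no camera call; for the wrist camera it gives the pose at the moment of the call.
- r.sign_off(): hands the job in; it is judged then, once.
The state is a dict: "time_s": time; "joints": joint angles; "joint_velocities": joint speeds; "tau": joint torques, N m; "position": TCP position; "tcp_rot": TCP orientation; "ft_force": force on the tool from outside, world axes, zero at the start; "ft_torque": the same for the moment, N m; "gripper_width": opening from 0.0 (shut) to 1.0 (fully open); "gripper_force": force on a finger pad.
Only numpy, scipy, OpenCV 4.12 (cv2) and the standard library are available. Lean on these libraries where they do the work, as an engineer would, in place of code of your own. Each camera call takes 0.05 s, during which the arm holds its last target. There are 200 camera calls.

TASK

The T-handled locating pin has seized in the plate of the die set. Work it loose by twisting it back and forth while drawing it up gently (a straight pull only lifts the plate up its guide posts: keep the plate down on its risers), then press it upright and fully home into its cross-shaped cutout in the foam insert, with the crossbar down on the floor of its slot. Leave the other things where they are.

Things in the scene. Friction and masses are not known exactly. Their poses are not given: they have to be found in the camera images.
- pin: Steel T-handled pin, 81 mm tall, about 0.5 kg, stuck upright in the plate. Origin: centre of the shank's foot, z up. Shank 28 mm diameter, z 0 to 45 mm, foot chamfered 4 mm. On it the dark crossbar: 90 mm along the pin's y, 14 mm thick along x, z 45 to 81 mm. Same after half a turn. At the start the shank is 31 mm deep in the bore, the bar 14 mm above the plate, its top 130 mm above the table.
- pin_bar (a point): Centre of the pin's crossbar, on the shank's axis, 63 mm above the pin's foot.
- die: Fixed die set: steel shoe 230 x 180 mm (x, y), 34 mm high, with two risers that carry the plate. Origin under its centre on the table, z up. Two guide posts, 25 mm diameter, at x = 78, y = +58 and -58 mm, end 100 mm above the table (20 mm above the plate).
- plate (a joint): Lift of the die set's plate off its risers (m): 0 = down, as it should stay; it falls back when let go. Aluminium, 200 x 160 x 26 mm, top 80 mm above the table, 2.3 kg (22 N); it only slides up its posts. The seized pin rubs with 35 to 55 N against whatever way it slides, so a straight pull lifts the plate.
- plate_bore (a point): Centre of the pin's bore at the plate's top face, 30 mm from the die's centre towards its -x; z up. While the pin is being twisted (0.5 to 0.8 N m) the rubbing is spent on the turning and little pull is needed: 4 mm of rise or less per radian, either way, leaves the plate down. The pin is loose after 26 mm of rise, its foot above the plate's top after 31 mm.
- foam: Fixed block of dense foam, dark grey over a lighter grey layer, 190 x 150 mm (its x, y), 66 mm high, with cutouts. Origin under its centre on the table, z up. Two cutouts on its +x half hold bystanders that stand up to 30 mm above the foam.
- foam_slot (a point): Centre of the pin's empty cross-shaped cutout at its slot's floor, 50 mm above the table, 16 mm under the foam's top, 45 mm from the foam's centre towards its -x. Slot 95 mm (foam's y) x 18 mm, square well 33 x 33 mm, 63 mm deep, for the shank. Soft lips 6 mm down nip the bar: press with 5 to 15 N. Home: bar's underside on the slot's floor, pin's origin 5 mm and bar's top 86 mm above the table.
- bush_foam: Bystander: steel bush of 50 mm diameter, 46 mm high, standing in another cutout of the foam. Origin under its centre.
- gauge_block: Bystander: steel block 30 x 54 x 30 mm lying in another cutout of the foam. Origin under its centre.
- bush_tall: Bystander: steel bush of 48 mm diameter, 85 mm high, standing on the table. Origin under its centre.
- bush_wide: Bystander: steel bush of 60 mm diameter, 50 mm high, standing on the table. Origin under its centre.
- mallet: Bystander: hammer, 200 mm long, lying on the table.
- driver: Bystander: screwdriver, 190 mm long, lying on the table.
- oil: Bystander: grey oil can of 56 mm diameter, 130 mm high, standing on the table. Origin under its centre.
- parallel: Bystander: steel bar 30 x 140 x 16 mm lying on the table. Origin under its centre.
Things that resemble listed ones, but are neither listed nor needed, are in the scene too. Several things have the shape of the pin; the one meant has the colours described above.

How it is judged:
By the outcome, as a careful person would: the job done as asked, in the order asked, and still so for the second after the job is handed in, with the robot touching nothing.
It also fails if it takes over 70 s, if anything falls off the work surface, if the arm or the gripper's body presses on something with over 40 N, if the wrist force passes 120 N, or if a joint passes its speed limit or range.

## Working session

There is one attempt and no reset: what is moved stays moved. The work goes in short steps, Python scripts to look and compute and a shell command to move; the robot and the scene stay as the last step left them, time stands still between calls to the robot, and variables do not carry over. Pictures are saved under pics/ and viewed, at most 10 in all, crops included, and the job is handed in when it is done.

```bash
mkdir -p pics; cat > h.py <<'E'
import numpy as np, cv2
from plant import r
def snap(n,f):
    c=r.get_calibration(n); im=r.get_image(n); cv2.imwrite('pics/'+f,im[:,:,::-1]); np.savez('pics/'+f+'.npz',im=im,K=c['K'],T=c['world_from_camera']); return im,c
def ray(n,f,u,v):
    d=np.load('pics/'+f+'.npz');K=d['K'];T=d['T']
    x=(u-K[0,2])/K[0,0];y=(v-K[1,2])/K[1,1]
    if n=='wrist':
        t=np.hypot(x,y);s=np.sin(t)/t if t>1e-9 else 1;p=np.array([x*s,-y*s,-np.cos(t)])
    else: p=np.array([x,-y,-1.])
    return T[:3,3],T[:3,:3]@p
def atz(n,f,u,v,z):
    o,d=ray(n,f,u,v); return o+d*(z-o[2])/d[2]
E
python3 - <<'E'
from h import *
for n in ['top','side','wrist']:
    im,c=snap(n,n+'1.png');print(n,c['K'].round(1).tolist(),c['world_from_camera'].round(3).tolist(),[k for k in c])
o=r.get_obs();print(o['position'],o['tcp_rot'],o['ft_force'],o['gripper_width'],r.tcp_to_tips)
E
```

```text
top [[416.7, 0.0, 279.3], [0.0, 416.7, 215.5], [0.0, 0.0, 1.0]] [[-0.007, 0.992, -0.127, 0.402], [-1.0, -0.008, -0.008, -0.005], [-0.009, 0.127, 0.992, 1.313], [0.0, 0.0, 0.0, 1.0]] ['K', 'world_from_camera']
side [[386.4, 0.0, 279.3], [0.0, 386.4, 208.1], [0.0, 0.0, 1.0]] [[0.873, 0.259, -0.414, 0.06], [-0.488, 0.484, -0.727, -0.85], [0.012, 0.836, 0.548, 0.704], [0.0, 0.0, 0.0, 1.0]] ['K', 'world_from_camera']
wrist [[325.2, 0.0, 277.7], [0.0, 325.2, 208.3], [0.0, 0.0, 1.0]] [[0.29, -0.912, -0.289, 0.086], [0.957, 0.275, 0.091, 0.548], [-0.003, -0.303, 0.953, 0.373], [0.0, 0.0, 0.0, 1.0]] ['K', 'world_from_camera']
[0.15964964 0.52578876 0.24947103] [[-9.56880377e-01  2.90481906e-01 -4.53816125e-04]
 [ 2.90482252e-01  9.56878807e-01 -1.73469821e-03]
 [-6.96514090e-05 -1.79172421e-03 -9.99998392e-01]] [-0.06765611  0.39498158  0.21333553] 1.0006466504960667 0.019
```

View pics/top1.png

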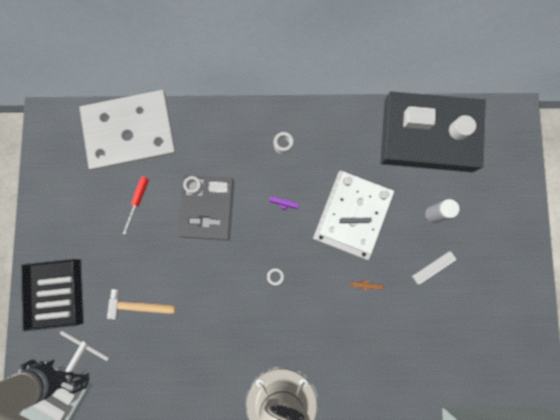

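View pics/side1.png

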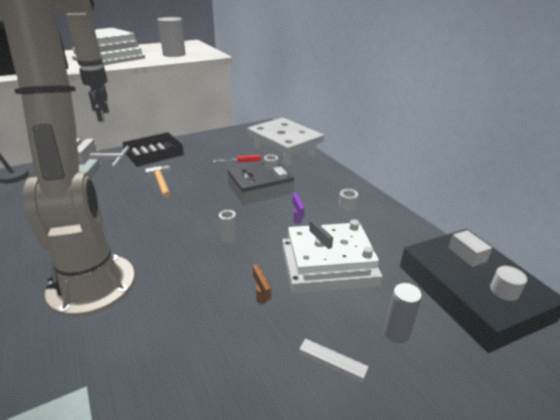

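Top view: the die set is at (355,215) with the dark crossbar at (355,220). The foam is at (206,208), with its cross-shaped cutout at (205,222). Pin candidates:
- **Dark bar in the die plate, (355,220):** matches the description, so this is my choice.
- **Purple T, (284,203):** wrong colour, lying on the table.
- **Orange T, (367,286):** wrong colour.
- **White T, (80,345):** wrong colour.

The black box at (434,131) resembles the foam but has no cross cutout.

Next, a close crop to check.

```bash
python3 - <<'E'
import cv2,numpy as np
a=cv2.imread('pics/top1.png')
A=cv2.resize(a[165:265,305:400],None,fx=5.5,fy=5.5,interpolation=cv2.INTER_CUBIC)[:550,:400*2]
B=cv2.resize(a[170:245,172:240],None,fx=5.5,fy=5.5,interpolation=cv2.INTER_CUBIC)
c=np.zeros((600,800,3),np.uint8)
A=cv2.resize(a[165:265,310:398],(440,500),interpolation=cv2.INTER_CUBIC)
B=cv2.resize(a[170:245,172:240],(340,375),interpolation=cv2.INTER_CUBIC)
c[:500,:440]=A;c[:375,450:790]=B
cv2.imwrite('pics/crop1.png',c)
E
```

```text
(no output)
```

View pics/crop1.png

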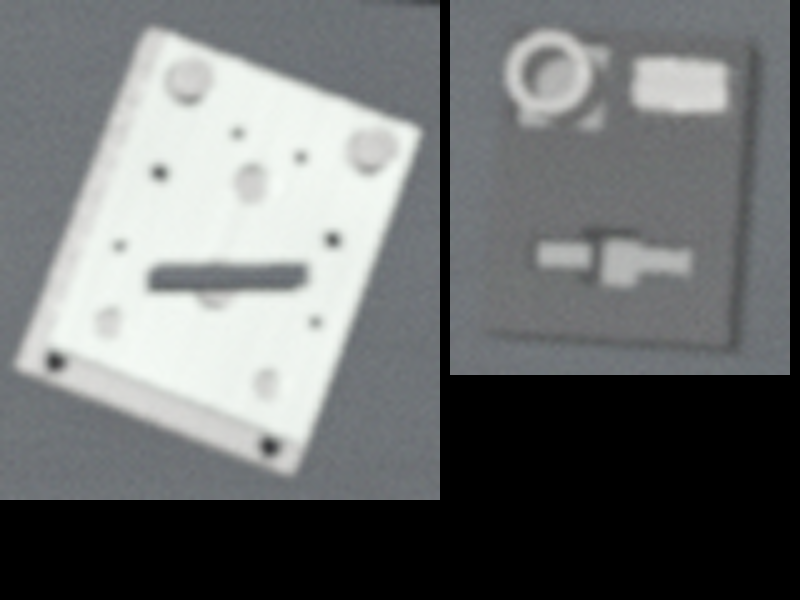

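The crop confirms the choice. The dark bar on a grey shank stands in the white plate, spanning about (339–372, 220), and the posts are at (347.6,181) and (384,195). The foam's empty cross slot spans (189–221, 221.6).

```bash
python3 - <<'E'
from h import *
f='top1.png'
def P(X,Y,z,o=(310,165)): return atz('top',f,o[0]+X/5-.4,o[1]+Y/5-.4,z).round(4)
L=P(148,279,.13);R=P(308,275,.13);C=(L+R)/2;print('bar',L,R,C,np.linalg.norm(L-R),np.degrees(np.arctan2(*(L-R)[1::-1])))
a=P(188,80,.1);b=P(371,150,.1);m=(a+b)/2;print('posts',a,b,np.linalg.norm(a-b))
y=(a-b)/np.linalg.norm(a-b);x=np.array([y[1],-y[0],0]);print('die x',x,'bore',(m-x*.108)) 
o=(82,170) 
L=P(537,255,.05,o);R=P(693,261,.05,o);print('slot',L,R,(L+R)/2,np.linalg.norm(L-R),np.degrees(np.arctan2(*(L-R)[1::-1])))
for q in [(500,35),(752,42),(490,333),(736,347)]: print(P(*q,.066,o))
E
```

```text
bar [ 0.5378 -0.1673  0.13  ] [ 0.5394 -0.2585  0.13  ] [ 0.5386 -0.2129  0.13  ] 0.09121403400793104 91.00508600525421
posts [ 0.6597 -0.1981  0.1   ] [ 0.6167 -0.3046  0.1   ] 0.11485316713090671
die x [ 0.9272709  -0.37439107  0.        ] bore [ 0.53805474 -0.21091576  0.1       ]
slot [0.5501 0.2802 0.05  ] [0.5456 0.1847 0.05  ] [0.54785 0.23245 0.05   ] 0.0956059621571793 87.30219436668366
[0.6839 0.302  0.066 ]
[0.6781 0.1477 0.066 ]
[0.5013 0.3039 0.066 ]
[0.4917 0.1559 0.066 ]
```

```bash
python3 -m inch '-0.02 -0.02 0 0.04; -0.06 -0.06 0 0.14; -0.1 -0.1 0 0.24; -0.14 -0.145 0 0.34; -0.18 -0.185 0 0.44; -0.22 -0.225 0 0.54; -0.26 -0.27 0 0.64; -0.3 -0.31 0 0.74; -0.34 -0.35 0 0.84; -0.38 -0.39 0 0.94; -0.42 -0.43 0 1.0; -0.45 -0.465 0 1.05' 0.04 60; python3 - <<'E'
from h import *
o=r.get_obs();p=o['position'];R=o['tcp_rot'];print(R.round(4).tolist())
print('to go',R.T@(np.array([.535,-.212,.25])-p),'spin',np.radians(np.degrees(np.arctan2(R[1,1],R[0,1]))-1))
E
```

```text
time_s: 1.65
position: [0.4559, -0.0515, 0.2503]
tcp_rot: [[-0.221, 0.975, 0.001], [0.975, 0.221, -0.0], [-0.0, 0.0, -1.0]]
ft_force: [0.7, 1.1, 0.5]
gripper_width: 0.465
gripper_force: 0.0
[[-0.2215, 0.9752, 0.0006], [0.9752, 0.2215, -0.0003], [-0.0004, 0.0005, -1.0]]
to go [-0.17403809  0.04159848  0.0004252 ] spin 0.20585174220362565
```

```bash
python3 -m inch '-0.03 0.008 0 0.04; -0.07 0.018 0 0.09; -0.11 0.028 0 0.14; -0.15 0.036 0 0.18; -0.17 0.041 0 0.206; -0.174 0.0416 0 0.206; -0.174 0.0416 0 0.206'; python3 - <<'E'
from h import *
im,c=snap('wrist','w2.png')
o=r.get_obs();print(o['position'],o['tcp_rot'].round(4).tolist(),c['world_from_camera'].round(3).tolist())
E
```

```text
time_s: 2.52
position: [0.5346, -0.2088, 0.25]
tcp_rot: [[-0.021, 1.0, -0.001], [1.0, 0.021, 0.001], [0.001, -0.001, -1.0]]
ft_force: [-0.3, 0.5, -0.2]
gripper_width: 0.471
gripper_force: 0.0
[ 0.53470639 -0.20827403  0.25010437] [[-0.0217, 0.9998, -0.0005], [0.9998, 0.0217, 0.0014], [0.0014, -0.0004, -1.0]] [[1.0, -0.021, -0.006, 0.534], [0.022, 0.953, 0.302, -0.132], [-0.0, -0.302, 0.953, 0.374], [0.0, 0.0, 0.0, 1.0]]
```

View pics/w2.png

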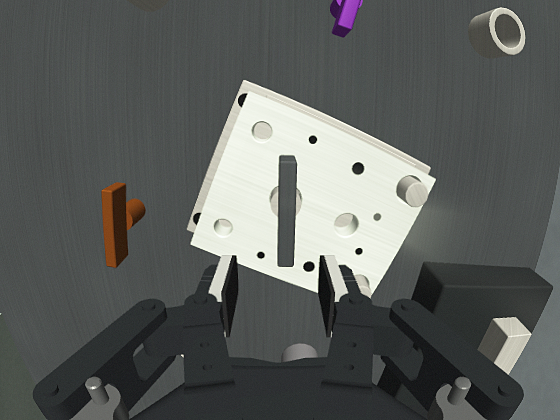

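The bar is clearly visible: its top face spans about (288,163) to (286,266), and its +y end face shows at v 155–163. Next, a precise measurement.

```bash
python3 - <<'E'
from h import *
im=np.load('pics/w2.png.npz')['im'].astype(int)
g=im.sum(2)//3
for v in (175,200,225,250): print(v,g[v,272:304].tolist())
print('col',[ (v,g[v,287]) for v in list(range(150,172))+list(range(258,272))])
E
```

```text
175 [235, 236, 237, 240, 242, 251, 177, 69, 72, 82, 84, 85, 86, 84, 81, 83, 81, 83, 85, 84, 86, 88, 87, 68, 89, 252, 242, 238, 235, 233, 233, 234]
200 [198, 197, 196, 198, 199, 213, 88, 55, 83, 84, 86, 84, 87, 86, 84, 87, 85, 84, 88, 88, 89, 89, 80, 53, 197, 201, 195, 199, 184, 166, 221, 236]
225 [230, 231, 232, 235, 245, 217, 89, 61, 75, 77, 75, 77, 79, 80, 80, 79, 79, 80, 78, 81, 77, 71, 46, 186, 240, 235, 233, 235, 238, 237, 237, 236]
250 [235, 235, 234, 237, 251, 134, 52, 72, 76, 80, 77, 79, 80, 77, 75, 76, 82, 80, 78, 77, 74, 53, 171, 243, 237, 235, 233, 233, 232, 232, 232, 232]
col [(150, np.int64(235)), (151, np.int64(235)), (152, np.int64(237)), (153, np.int64(240)), (154, np.int64(235)), (155, np.int64(130)), (156, np.int64(75)), (157, np.int64(80)), (158, np.int64(88)), (159, np.int64(85)), (160, np.int64(86)), (161, np.int64(105)), (162, np.int64(104)), (163, np.int64(89)), (164, np.int64(81)), (165, np.int64(84)), (166, np.int64(83)), (167, np.int64(83)), (168, np.int64(82)), (169, np.int64(83)), (170, np.int64(83)), (171, np.int64(85)), (258, np.int64(76)), (259, np.int64(77)), (260, np.int64(78)), (261, np.int64(76)), (262, np.int64(79)), (263, np.int64(80)), (264, np.int64(78)), (265, np.int64(75)), (266, np.int64(44)), (267, np.int64(245)), (268, np.int64(236)), (269, np.int64(232)), (270, np.int64(233)), (271, np.int64(229))]
```

```bash
python3 - <<'E'
from h import *
f='w2.png';A=lambda u,v,z=.13: atz('wrist',f,u,v,z)
L=[(175,278.6,295.9),(200,277.9,295.4),(225,277.7,294.4),(250,277.1,293.8)]
c=[]
for v,a,b in L:
    p,q=A(a,v),A(b,v);c.append((p+q)/2);print(p.round(4),q.round(4),np.linalg.norm(p-q).round(4))
c=np.array(c);s=np.polyfit(c[:,1],c[:,0],1);print('angle',90-np.degrees(np.arctan(s[0])))
e1=A(287.3,161.5);e2=A(286,266.3);print(e1,e2,np.linalg.norm(e1-e2))
yc=(e1[1]+e2[1])/2;C=np.array([np.polyval(s,yc),yc,.132]);print('C',C)
o=r.get_obs();p=o['position'];R=o['tcp_rot'];print(p,'togo',R.T@(C-p))
# post, slot views
for u,v in [(412,190)]: print('post',A(u,v,.1))
E
```

```text
[ 0.5353 -0.1828  0.13  ] [ 0.5485 -0.1825  0.13  ] 0.0132
[ 0.5352 -0.2028  0.13  ] [ 0.5489 -0.2024  0.13  ] 0.0137
[ 0.5355 -0.2236  0.13  ] [ 0.5489 -0.2233  0.13  ] 0.0134
[ 0.5355 -0.2457  0.13  ] [ 0.5493 -0.2454  0.13  ] 0.0138
angle 90.42090653628885
[ 0.54163802 -0.17218371  0.13      ] [ 0.54330091 -0.26075618  0.13      ] 0.08858808040951746
C [ 0.5421369  -0.21646994  0.132     ]
[ 0.53470639 -0.20827403  0.25010437] togo [-0.00852629  0.00730085  0.11808906]
post [ 0.65870345 -0.19866898  0.1       ]
```

```bash
python3 -m inch '0 0 0 0;0 0 0 0'; python3 - <<'E'
from h import *
im,c=snap('wrist','w3.png')
o=r.get_obs();print(o['position'],c['world_from_camera'][:3,3])
f='w3.png';A=lambda u,v,z=.13: atz('wrist',f,u,v,z)
m=(im.max(2)<120).astype(np.uint8); m[:, :250]=0; m[:,320:]=0; m[:150]=0; m[285:]=0
n,l,st,ce=cv2.connectedComponentsWithStats(m); i=1+np.argmax(st[1:,4]);print(st[i],ce[i])
pts=np.array(np.where(l==i)).T; 
for z in (.13,):
  w=st[i]; k=l==i
  rows=range(w[1]+12,w[1]+w[3]-4,5)
  c=np.array([(A(np.where(k[v])[0 if 0 else 0].min()-.3,v)+A(np.where(k[v])[0].max()+.3,v))/2 for v in rows]);s=np.polyfit(c[:,1],c[:,0],1)
  e1=A(287,w[1]+6.5);e2=A(286,w[1]+w[3]-.5);yc=(e1[1]+e2[1])/2
  print(s[0]*57.3,np.polyval(s,yc),yc,np.linalg.norm(e1-e2))
E
```

```text
time_s: 2.82
position: [0.5349, -0.2086, 0.2505]
tcp_rot: [[-0.022, 1.0, 0.0], [1.0, 0.022, 0.001], [0.001, 0.0, -1.0]]
ft_force: [0.7, 0.6, -0.1]
gripper_width: 0.47
gripper_force: 0.0
[ 0.53488148 -0.20885135  0.25050308] [ 0.53366871 -0.13193314  0.37453405]
[ 277  156   19  111 1897] [285.78492356 210.37216658]
-0.2816129359167031 0.5421475857991801 -0.21699496604503593 0.0882163260509277
```

```bash
python3 -m inch '-0.002 0.002 0.01 0.01; -0.004 0.004 0.03 0.01; -0.007 0.006 0.06 0.01; -0.007 0.006 0.085 0.01; -0.007 0.006 0.103 0.01; -0.007 0.006 0.113 0.01; -0.007 0.006 0.118 0.01; -0.007 0.006 0.1185 0.01;-0.007 0.006 0.1185 0.01'; python3 - <<'E'
from h import *
im,c=snap('wrist','w4.png')
o=r.get_obs();print(o['position'],o['ft_force'])
E
```

```text
time_s: 4.0
position: [0.5415, -0.2168, 0.1326]
tcp_rot: [[-0.01, 1.0, 0.001], [1.0, 0.01, -0.001], [-0.001, 0.001, -1.0]]
ft_force: [0.1, -0.5, -1.2]
gripper_width: 0.467
gripper_force: 0.0
[ 0.54146828 -0.2167651   0.13257472] [-0.29289097  0.39431922  0.54372049]
```

View pics/w4.png

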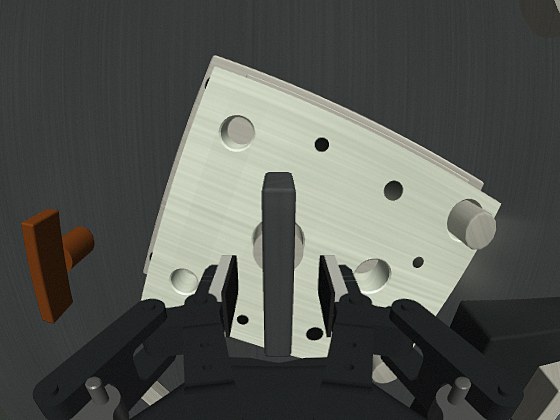

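The bar lies centred between the pads at u≈279. Its top face runs from v≈192 to v≈356.

```bash
python3 - <<'E'
from h import *
im=np.load('pics/w4.png.npz')['im'].astype(int);g=im.sum(2)//3
print(g[166:204:1,279].tolist());print(g[340:370,279].tolist())
f='w4.png';A=lambda u,v,z=.13: atz('wrist',f,u,v,z)
e1=A(279,191.5);e2=A(279,356);print(e1,e2,np.linalg.norm(e1-e2),(e1+e2)/2)
a,b=A(263,270),A(296,270);print(a,b)
E
```

```text
[197, 192, 189, 194, 197, 209, 36, 57, 59, 60, 63, 61, 56, 57, 64, 64, 60, 60, 62, 61, 63, 62, 72, 78, 75, 67, 61, 58, 59, 59, 61, 57, 57, 58, 57, 59, 56, 60]
[58, 53, 56, 57, 56, 53, 55, 53, 55, 57, 56, 56, 52, 56, 54, 55, 42, 61, 61, 62, 60, 62, 53, 30, 33, 36, 26, 27, 28, 32]
[ 0.54215519 -0.17317793  0.13      ] [ 0.54328051 -0.26088445  0.13      ] 0.08771373646635705 [ 0.54271785 -0.21703119  0.13      ]
[ 0.53555016 -0.2088783   0.13      ] [ 0.55009603 -0.20874426  0.13      ]
```

```bash
python3 -m inch '0 0 0 0;0 0 0 0;0 0 0 0;0 0 0 0;0 0 0 0;0 0 0 0' 0 115
```

```text
time_s: 4.8
position: [0.5415, -0.2166, 0.1326]
tcp_rot: [[-0.01, 1.0, 0.001], [1.0, 0.01, -0.0], [-0.0, 0.001, -1.0]]
ft_force: [0.2, 1.3, 6.5]
gripper_width: 0.129
gripper_force: 112.9
```

```bash
python3 -m inch '0 0 0 0.08; 0 0 -0.0002 0.16; 0 0 -0.0005 0.26; 0 0 -0.0008 0.36; 0 0 -0.0011 0.46;0 0 -0.0014 0.56'; python3 -c "
from h import *
o=r.get_obs();print(o['ft_force'],o['ft_torque'])"
```

```text
time_s: 5.55
position: [0.5406, -0.2162, 0.1318]
tcp_rot: [[0.523, 0.852, -0.002], [0.852, -0.523, -0.001], [-0.001, -0.001, -1.0]]
ft_force: [2.0, -0.9, -4.9]
gripper_width: 0.127
gripper_force: 112.8
[ 2.04463929 -0.85632809 -4.92872883] [-0.24038501 -0.2975663   0.45583736]
```

```bash
python3 -m inch '0 0 0 -0.1; 0 0 -0.0003 -0.2; 0 0 -0.0006 -0.3; 0 0 -0.0009 -0.4; 0 0 -0.0012 -0.5; 0 0 -0.0015 -0.6; 0 0 -0.0018 -0.7; 0 0 -0.0021 -0.8; 0 0 -0.0024 -0.9; 0 0 -0.0027 -1.0; 0 0 -0.003 -1.1;0 0 -0.0033 -1.2'; python3 -c "
from h import *
o=r.get_obs();print(o['ft_torque'],o['position'],o['joints'][6])
im,c=snap('wrist','w5.png')
im,c=snap('side','s5.png')"
```

```text
time_s: 7.05
position: [0.5412, -0.2155, 0.1333]
tcp_rot: [[-0.607, 0.795, -0.001], [0.795, 0.607, 0.001], [0.001, -0.0, -1.0]]
ft_force: [5.1, -1.3, -12.9]
gripper_width: 0.127
gripper_force: 112.7
[-0.29648814 -1.40942145 -0.47279279] [ 0.54118876 -0.21551948  0.13332143] 72.25381793345791
```

View pics/w5.png

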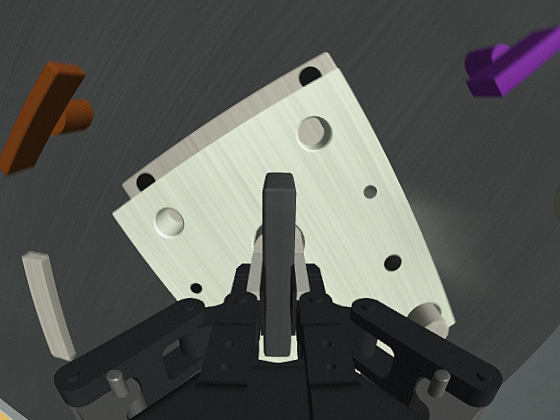

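```bash
python3 -m inch '0 0 0 0.1; 0 0 -0.0003 0.2; 0 0 -0.0006 0.3; 0 0 -0.0009 0.4; 0 0 -0.0012 0.5; 0 0 -0.0015 0.6; 0 0 -0.0018 0.7; 0 0 -0.0021 0.8; 0 0 -0.0024 0.9; 0 0 -0.0027 1.0; 0 0 -0.003 1.1;0 0 -0.0033 1.2'|head -4; python3 -m inch '0 0 0 -0.1; 0 0 -0.0003 -0.2; 0 0 -0.0006 -0.3; 0 0 -0.0009 -0.4; 0 0 -0.0012 -0.5; 0 0 -0.0015 -0.6; 0 0 -0.0018 -0.7; 0 0 -0.0021 -0.8; 0 0 -0.0024 -0.9; 0 0 -0.0027 -1.0; 0 0 -0.003 -1.1;0 0 -0.0033 -1.2'
```

```text
time_s: 8.65
position: [0.5403, -0.2165, 0.1366]
tcp_rot: [[0.524, 0.852, -0.003], [0.852, -0.524, -0.002], [-0.003, -0.002, -1.0]]
ft_force: [3.2, -3.7, -13.7]
time_s: 10.15
position: [0.5411, -0.2155, 0.1398]
tcp_rot: [[-0.607, 0.795, -0.001], [0.795, 0.607, 0.001], [0.001, -0.0, -1.0]]
ft_force: [5.3, -1.7, -14.1]
gripper_width: 0.132
gripper_force: 112.8
```

Steady state: 3.2 mm per swing at a 14 N pull, which is below the plate's 22 N weight. Continuing.

```bash
python3 -m inch '0 0 -0.0002 0.1; 0 0 -0.0005 0.2; 0 0 -0.0008 0.3; 0 0 -0.0011 0.4; 0 0 -0.0014 0.5; 0 0 -0.0017 0.6; 0 0 -0.002 0.7; 0 0 -0.0023 0.8; 0 0 -0.0026 0.9; 0 0 -0.0029 1.0; 0 0 -0.0032 1.1;0 0 -0.0035 1.2'|sed -n '1,2p;4p'; python3 -m inch '0 0 -0.0002 -0.1; 0 0 -0.0005 -0.2; 0 0 -0.0008 -0.3; 0 0 -0.0011 -0.4; 0 0 -0.0014 -0.5; 0 0 -0.0017 -0.6; 0 0 -0.002 -0.7; 0 0 -0.0023 -0.8; 0 0 -0.0026 -0.9; 0 0 -0.0029 -1.0; 0 0 -0.0032 -1.1;0 0 -0.0035 -1.2'|sed -n '1,2p;4p'; python3 -m inch '0 0 -0.0002 0.1; 0 0 -0.0005 0.2; 0 0 -0.0008 0.3; 0 0 -0.0011 0.4; 0 0 -0.0014 0.5; 0 0 -0.0017 0.6; 0 0 -0.002 0.7; 0 0 -0.0023 0.8; 0 0 -0.0026 0.9; 0 0 -0.0029 1.0; 0 0 -0.0032 1.1;0 0 -0.0035 1.2'|sed -n '1,2p;4p'; python3 -m inch '0 0 -0.0002 -0.1; 0 0 -0.0005 -0.2; 0 0 -0.0008 -0.3; 0 0 -0.0011 -0.4; 0 0 -0.0014 -0.5; 0 0 -0.0017 -0.6; 0 0 -0.002 -0.7; 0 0 -0.0023 -0.8; 0 0 -0.0026 -0.9; 0 0 -0.0029 -1.0; 0 0 -0.0032 -1.1;0 0 -0.0035 -1.2'
```

```text
time_s: 11.65
position: [0.5403, -0.2164, 0.1432]
ft_force: [4.4, -3.1, -13.7]
time_s: 13.15
position: [0.541, -0.2155, 0.1466]
ft_force: [5.8, -1.6, -14.4]
time_s: 14.65
position: [0.5404, -0.2163, 0.1502]
ft_force: [3.7, -3.6, -15.1]
time_s: 16.15
position: [0.5412, -0.2161, 0.1538]
tcp_rot: [[-0.607, 0.795, -0.001], [0.795, 0.607, -0.0], [0.0, -0.001, -1.0]]
ft_force: [5.4, -2.2, -13.5]
gripper_width: 0.134
gripper_force: 113.3
```

```bash
python3 -m inch '0 0 -0.0002 0.1; 0 0 -0.0005 0.2; 0 0 -0.0008 0.3; 0 0 -0.0011 0.4; 0 0 -0.0014 0.5; 0 0 -0.0017 0.6; 0 0 -0.002 0.7; 0 0 -0.0023 0.8; 0 0 -0.0026 0.9; 0 0 -0.0029 1.0; 0 0 -0.0032 1.1;0 0 -0.0035 1.2'|sed -n '1,2p;4p'; python3 -m inch '0 0 -0.0002 -0.1; 0 0 -0.0005 -0.2; 0 0 -0.0008 -0.3; 0 0 -0.0011 -0.4; 0 0 -0.0014 -0.5; 0 0 -0.0017 -0.6; 0 0 -0.002 -0.7; 0 0 -0.0023 -0.8; 0 0 -0.0026 -0.9; 0 0 -0.0029 -1.0; 0 0 -0.0032 -1.1;0 0 -0.0035 -1.2'|sed -n '1,2p;4p';  python3 -m inch '0 0 -0.0002 0.1; 0 0 -0.0005 0.2; 0 0 -0.0008 0.3; 0 0 -0.0011 0.4; 0 0 -0.0014 0.5; 0 0 -0.0017 0.6; 0 0 -0.002 0.66'; python3 -c "
from h import *
snap('side','s6.png')
a=cv2.imread('pics/s5.png')[190:300,260:400];b=cv2.imread('pics/s6.png')[190:300,260:400]
cv2.imwrite('pics/cmp6.png',np.hstack([cv2.resize(x,(395,310),interpolation=cv2.INTER_CUBIC) for x in (a,b)]))"
```

```text
time_s: 17.65
position: [0.5402, -0.216, 0.1591]
ft_force: [1.1, 0.1, -4.3]
time_s: 19.15
position: [0.5394, -0.2159, 0.1622]
ft_force: [-0.3, 0.6, -4.8]
time_s: 20.02
position: [0.5394, -0.2157, 0.1641]
tcp_rot: [[0.012, 1.0, -0.004], [1.0, -0.012, 0.001], [0.001, -0.004, -1.0]]
ft_force: [0.9, -0.2, -3.9]
gripper_width: 0.13
gripper_force: 114.6
```

View pics/cmp6.png

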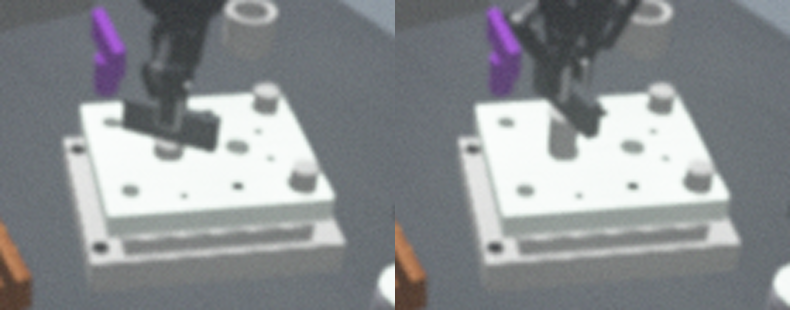

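```bash
python3 -m inch '0 0 -0.005 0; 0 0 -0.015 0; 0 0 -0.03 0; 0.015 0 -0.045 0; 0.04 0 -0.052 0; 0.07 0.001 -0.052 0.01; 0.11 0.001 -0.052 0.02; 0.15 0.002 -0.052 0.03; 0.19 0.0025 -0.052 0.035; 0.23 0.0025 -0.052 0.035; 0.265 0.0025 -0.052 0.035; 0.295 0.0025 -0.052 0.035'|sed -n '1,2p;4p'; python3 -m inch '0.025 0 0 0; 0.04 0 0 0;0.05 0 0 0;0.051 0 0 0; 0.051 0 0 0;0.051 0 0 0'; python3 -c "
from h import *
im,c=snap('wrist','w7.png');o=r.get_obs();print(o['position'],c['world_from_camera'][:3,3])"
```

```text
time_s: 21.58
position: [0.5461, 0.0818, 0.2193]
ft_force: [0.5, 0.2, -4.5]
time_s: 22.32
position: [0.5488, 0.128, 0.2182]
tcp_rot: [[0.047, 0.999, 0.0], [0.999, -0.047, -0.001], [-0.001, 0.0, -1.0]]
ft_force: [0.2, -0.5, -4.7]
gripper_width: 0.125
gripper_force: 114.6
[0.54876829 0.12823434 0.21815582] [0.5529203  0.20480263 0.34216006]
```

View pics/w7.png

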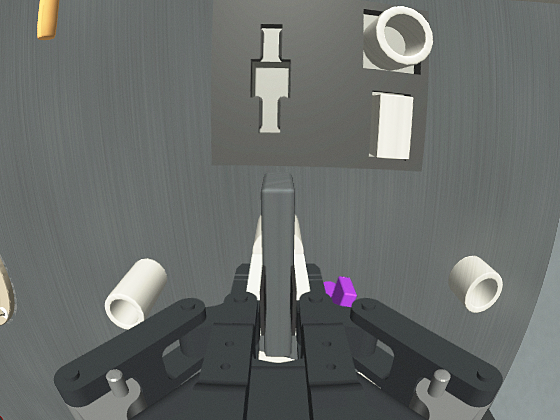

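The slot is visible ahead, spanning about (271,24) to (270,133) with the well at (271,79). The foam edges are clear. Next, an enlargement for the rim edges.

```bash
python3 -c "
import cv2
a=cv2.imread('pics/w7.png')[15:145,235:310]
cv2.imwrite('pics/crop7.png',cv2.convertScaleAbs(cv2.resize(a,None,fx=4.5,fy=4.5,interpolation=cv2.INTER_CUBIC),alpha=1.2))"
```

```text
(no output)
```

View pics/crop7.png

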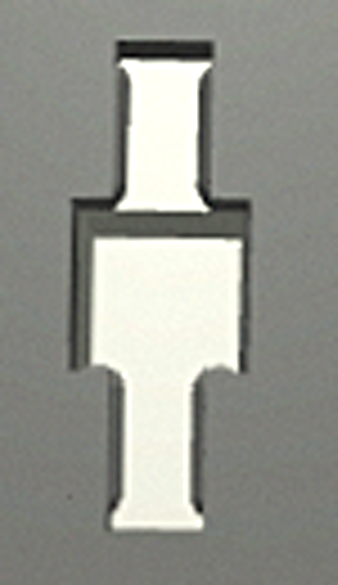

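```bash
python3 - <<'E'
from h import *
f='w7.png'
A=lambda X,Y,z=.066: atz('wrist',f,235+X/4.5-.4,15+Y/4.5-.4,z)
fl,fr,nl,nr=A(116,41),A(214,41),A(106,529),A(204,529)
n=np.linalg.norm;print('w',n(fl-fr),n(nl-nr),'len',n((fl+fr-nl-nr)/2))
C=(fl+fr+nl+nr)/4;d=(fl+fr-nl-nr);ang=np.degrees(np.arctan2(d[1],d[0]));print('C',C,'ang',ang)
w=[A(71,199),A(250,200),A(70,370),A(246,372)];print('well',sum(w)/4,n(w[0]-w[1]),n(w[0]-w[2]))
# bar in hand (top z = TCP-.002)
o=r.get_obs();p=o['position'];R=o['tcp_rot'];zt=p[2]-.003
B=lambda u,v:atz('wrist',f,u,v,zt)
im=np.load('pics/w7.png.npz')['im'].astype(int).sum(2)//3
print(im[165:200,279].tolist(),im[348:366,279].tolist())
e1,e2=B(279,190),B(279,356);print('bar',(e1+e2)/2,n(e1-e2),np.degrees(np.arctan2(*(e1-e2)[1::-1])), 'tcp',p,'toolx ang',np.degrees(np.arctan2(R[1,0],R[0,0])))
print('togo tool',R.T@(C-p), 'from bar',R.T@(C-(e1+e2)/2))
E
```

```text
w 0.018134126722796347 0.018395355780181404 len 0.09383092684688642
C [0.54798116 0.23134935 0.066     ] ang 86.16426274900861
well [0.54785801 0.2307609  0.066     ] 0.033035496900638825 0.03265708310490653
[95, 105, 106, 109, 108, 109, 105, 112, 106, 112, 110, 111, 112, 111, 112, 109, 117, 117, 109, 110, 115, 114, 111, 120, 138, 141, 130, 115, 109, 104, 106, 108, 106, 106, 107] [105, 104, 106, 106, 104, 105, 104, 99, 110, 242, 243, 238, 240, 253, 207, 43, 62, 69]
bar [0.55004759 0.12774776 0.21515582] 0.08866698583523464 87.45694089529772 tcp [0.54876829 0.12823434 0.21815582] toolx ang 87.31876287212175
togo tool [ 0.10302751 -0.00561439  0.15211355] from bar [ 0.10345248 -0.00691496  0.14911334]
```

```bash
python3 -m inch '0.01 -0.001 0 0.005; 0.03 -0.003 0 0.01; 0.055 -0.005 0 0.017; 0.08 -0.0065 0 0.017; 0.095 -0.0068 0 0.017; 0.1032 -0.0068 0 0.017; 0.1032 -0.0068 0.02 0.017; 0.1032 -0.0068 0.04 0.017; 0.1032 -0.0068 0.052 0.017; 0.1032 -0.0068 0.055 0.017; 0.1032 -0.0068 0.055 0.017;0.1032 -0.0068 0.055 0.017'; python3 - <<'E'
from h import *
o=r.get_obs();p=o['position'];R=o['tcp_rot']
print(p,'err in tool',R.T@(np.array([.5473,.231,.163])-p),np.degrees(np.arctan2(R[1,0],R[0,0])))
E
```

```text
time_s: 23.88
position: [0.5472, 0.2329, 0.1641]
tcp_rot: [[0.062, 0.998, 0.002], [0.998, -0.062, 0.001], [0.001, 0.002, -1.0]]
ft_force: [0.0, -0.7, -4.5]
gripper_width: 0.126
gripper_force: 114.6
[0.54722981 0.23289315 0.16405056] err in tool [-0.00188602  0.00018558  0.00104935] 86.44809046932662
```

```bash
python3 -m inch '-0.0013 0 0.005 0; -0.0013 0 0.01 0; -0.0013 0 0.015 0; -0.0013 0 0.02 0; -0.0013 0 0.025 0; -0.0013 0 0.03 0'|sed -n '1,2p;4p';python3 -m inch '0 0 0.005 0; 0 0 0.01 0; 0 0 0.015 0; 0 0 0.02 0; 0 0 0.022 0; 0 0 0.022 0'; python3 - <<'E'
from h import *
o=r.get_obs();print(o['position'],o['ft_force'],o['ft_torque'])
im,c=snap('wrist','w8.png')
g=im.astype(int).sum(2)//3
print(g[60:200:2,279].tolist())
E
```

```text
time_s: 24.62
position: [0.5465, 0.2316, 0.1327]
ft_force: [-0.2, 0.3, -4.7]
time_s: 25.38
position: [0.5464, 0.2315, 0.1109]
tcp_rot: [[0.062, 0.998, -0.0], [0.998, -0.062, -0.0], [-0.0, -0.0, -1.0]]
ft_force: [0.1, 0.5, -4.7]
gripper_width: 0.128
gripper_force: 114.6
[0.54635936 0.23151719 0.11092475] [ 0.05395497  0.50855772 -4.73541209] [ 0.00745534  0.00070169 -0.02803913]
[108, 112, 114, 110, 111, 111, 113, 109, 113, 109, 112, 109, 111, 111, 113, 110, 111, 112, 110, 112, 109, 112, 112, 113, 111, 105, 203, 108, 104, 107, 105, 103, 106, 103, 106, 104, 104, 101, 102, 103, 101, 102, 104, 104, 102, 103, 99, 100, 101, 99, 100, 100, 90, 209, 199, 199, 156, 117, 114, 112, 115, 117, 115, 122, 125, 146, 124, 108, 107, 108]
```

```bash
python3 - <<'E'
from h import *
g=np.load('pics/w8.png.npz')['im'].astype(int).sum(2)//3
for v in (166,168,170,173,176,180,185,195): print(v,g[v,254:304].tolist())
E
```

```text
166 [99, 102, 100, 99, 101, 102, 98, 101, 102, 43, 140, 203, 209, 206, 207, 207, 207, 206, 209, 206, 206, 207, 205, 209, 206, 209, 207, 209, 207, 207, 207, 205, 206, 204, 206, 204, 205, 206, 204, 206, 211, 176, 39, 65, 101, 102, 100, 101, 102, 101]
168 [102, 101, 100, 103, 101, 100, 100, 98, 106, 42, 141, 201, 204, 198, 199, 197, 197, 200, 198, 198, 198, 197, 200, 200, 197, 199, 197, 198, 197, 197, 201, 201, 199, 199, 200, 199, 197, 200, 196, 201, 207, 176, 36, 79, 103, 100, 99, 100, 100, 103]
170 [97, 101, 100, 99, 98, 98, 97, 99, 100, 91, 84, 122, 196, 204, 201, 199, 199, 200, 199, 200, 199, 199, 199, 197, 198, 199, 198, 199, 198, 199, 197, 198, 198, 199, 200, 197, 198, 196, 200, 204, 174, 93, 80, 82, 100, 100, 100, 104, 99, 100]
173 [103, 99, 99, 99, 99, 97, 99, 99, 101, 94, 106, 96, 88, 101, 107, 106, 105, 110, 107, 104, 106, 105, 102, 103, 101, 100, 101, 102, 98, 102, 103, 105, 102, 103, 100, 115, 167, 211, 175, 78, 86, 98, 108, 79, 97, 101, 101, 100, 98, 101]
176 [101, 97, 101, 99, 102, 99, 97, 99, 102, 90, 81, 93, 107, 117, 114, 116, 116, 112, 114, 112, 116, 115, 114, 113, 111, 114, 110, 111, 115, 114, 116, 115, 115, 114, 115, 111, 104, 77, 50, 69, 83, 94, 102, 82, 100, 102, 99, 102, 99, 99]
180 [97, 99, 99, 99, 100, 96, 99, 100, 99, 70, 91, 104, 110, 116, 114, 114, 111, 111, 114, 113, 112, 113, 112, 116, 114, 115, 116, 115, 115, 118, 120, 120, 118, 123, 120, 119, 112, 108, 61, 63, 75, 81, 83, 102, 101, 100, 97, 95, 100, 99]
185 [99, 99, 100, 98, 98, 99, 98, 100, 81, 94, 107, 111, 113, 111, 113, 112, 113, 112, 112, 113, 115, 110, 116, 116, 118, 112, 116, 115, 118, 118, 117, 119, 120, 120, 117, 118, 115, 113, 106, 66, 69, 84, 71, 99, 100, 99, 97, 98, 97, 96]
195 [99, 98, 100, 103, 96, 98, 87, 67, 87, 99, 106, 115, 113, 112, 111, 112, 112, 115, 113, 114, 115, 113, 109, 112, 107, 109, 109, 110, 112, 115, 114, 116, 112, 116, 114, 114, 113, 108, 105, 99, 72, 80, 75, 99, 99, 97, 98, 97, 96, 96]
```

```bash
python3 - <<'E'
from h import *
A=lambda u,v,z: atz('wrist','w8.png',u,v,z)
print('slot end',A(280,163.7,.066),'bar end bottom',A(277,171.7,.0723), 'bar mid',A(276.8,173,.0723)[0],'slot mid',A(280.2,173,.066)[0])
E
```

```text
slot end [0.55117927 0.27894482 0.066     ] bar end bottom [0.54942923 0.27599586 0.0723    ] bar mid 0.5492860316422825 slot mid 0.5509880887975718
```

```bash
python3 -m inch '0 0.0016 0 0; 0 0.0016 0.003 0; 0 0.0016 0.006 0; 0 0.0016 0.009 0; 0 0.0016 0.012 0; 0 0.0016 0.014 0; 0 0.0016 0.016 0; 0 0.0016 0.018 0'; python3 -m inch '0 0 0.002 0; 0 0 0.004 0;0 0 0.004 0'
```

```text
time_s: 26.42
position: [0.5478, 0.2317, 0.0931]
tcp_rot: [[0.062, 0.998, -0.001], [0.998, -0.062, 0.0], [0.0, -0.001, -1.0]]
ft_force: [-2.7, 0.4, -0.4]
gripper_width: 0.129
gripper_force: 115.2
time_s: 26.8
position: [0.5478, 0.2316, 0.0887]
tcp_rot: [[0.062, 0.998, -0.0], [0.998, -0.062, 0.0], [0.0, -0.0, -1.0]]
ft_force: [-2.6, 1.6, -2.0]
gripper_width: 0.13
gripper_force: 115.0
```

```bash
python3 -m inch '0 0 0.001 0; 0 0 0.002 0;0 0 0.002 0'|sed -n '1,2p;4p'; python3 -m inch '0 0 0.001 0;0 0 0.001 0'|sed -n '1,2p;4p'
```

```text
time_s: 27.18
position: [0.5478, 0.2316, 0.0887]
ft_force: [-6.5, 0.1, 8.4]
time_s: 27.42
position: [0.5479, 0.2316, 0.0886]
ft_force: [-7.8, -1.2, 11.7]
```

```bash
python3 -m inch '0 0 -0.001 0;0 0 -0.001 0;0 0 -0.001 0;0 0 -0.001 0' 0.034 40|sed -n '1,2p;4,5p'; python3 -m inch '0 0 -0.005 0;0 0 -0.015 0;0 0 -0.03 0;0 0 -0.045 0;0 0 -0.05 0;0 0 -0.05 0;0 0 -0.05 0; 0 0 -0.05 0;0 0 -0.05 0'|sed -n '1,5p'
```

```text
time_s: 27.92
position: [0.5484, 0.2313, 0.087]
ft_force: [0.2, -0.2, 1.0]
gripper_width: 0.399
time_s: 29.05
position: [0.5478, 0.2313, 0.1367]
tcp_rot: [[0.062, 0.998, -0.001], [0.998, -0.062, -0.0], [-0.0, -0.001, -1.0]]
ft_force: [-0.4, -0.0, 0.1]
gripper_width: 0.404
```

```bash
python3 -m inch '0 0 0 0;0 0 0 0;0 0 0 0;0 0 0 0' 0 40|sed -n '1,2p;4,5p'; python3 -m inch '0 0 0.01 0;0 0 0.018 0;0 0 0.024 0;0 0 0.028 0;0 0 0.03 0;0 0 0.031 0;0 0 0.031 0'|sed -n '1,2p;4,5p'
```

```text
time_s: 29.55
position: [0.5481, 0.2314, 0.1371]
ft_force: [0.5, -0.4, -0.8]
gripper_width: 0.001
time_s: 30.42
position: [0.5482, 0.2315, 0.1063]
ft_force: [0.4, -1.2, -0.9]
gripper_width: 0.001
```

```bash
python3 -m inch '0 0 0.0015 0;0 0 0.003 0;0 0 0.003 0'|sed -n '1,2p;4p'; python3 -m inch '0 0 0.001 0;0 0 0.001 0'|sed -n '1,2p;4p'
```

```text
time_s: 30.8
position: [0.5485, 0.2315, 0.1052]
ft_force: [-2.5, -1.4, 8.9]
time_s: 31.05
position: [0.5487, 0.2315, 0.1052]
ft_force: [-4.1, -0.3, 13.5]
```

Tips are at 0.0862, so the bar's top is at about 86 mm, which is home, with a firm stop at 13.5 N. Now I retreat and take the final look.

```bash
python3 -m inch '0 0 -0.005 0;0 0 -0.02 0;0 0 -0.05 0;-0.03 0 -0.08 0;-0.06 0 -0.1 0;-0.09 0 -0.11 0;-0.1 0 -0.115 0;-0.1 0 -0.115 0;-0.1 0 -0.115 0'|sed -n '1,2p;4p'; python3 - <<'E'
from h import *
w,c=snap('wrist','w9.png');t,_=snap('top','t9.png');s,_=snap('side','s9.png')
R=lambda a,sz:cv2.resize(a,sz,interpolation=cv2.INTER_CUBIC)[:,:,::-1]
k=np.zeros((600,800,3),np.uint8)
k[:300,:400]=R(w,(400,300));k[:300,400:]=R(t,(400,300))
k[300:,:400]=R(s[140:215,210:310],(400,300));k[300:,400:]=R(w[0:150,180:380],(400,300))
cv2.imwrite('pics/fin.png',k)
E
```

```text
time_s: 32.17
position: [0.5414, 0.1337, 0.2164]
ft_force: [-0.4, -0.4, -0.1]
```

View pics/fin.png

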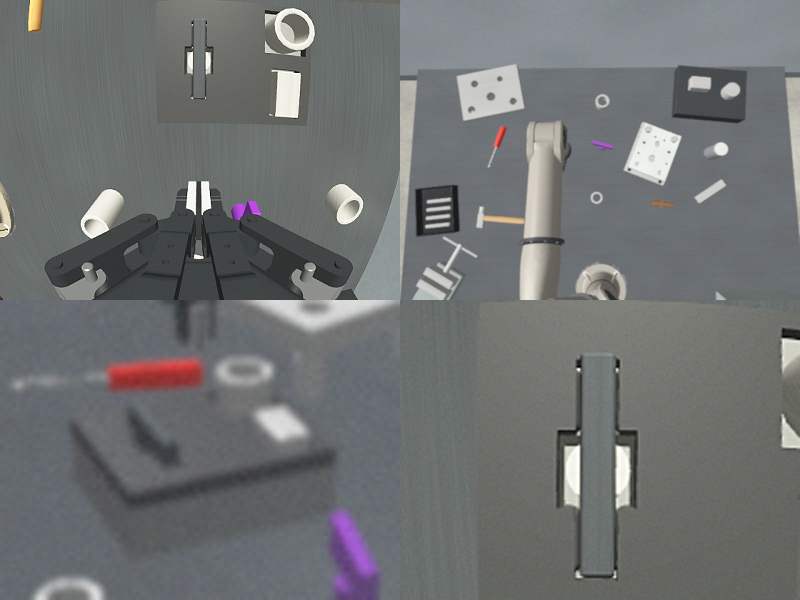

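The crossbar sits upright and centred in its slot (bottom-right panel, (597,465)). The shank is in the well, the bystanders are where they were, the plate is down, and the gripper is clear.

```bash
python3 -c "
from plant import r
print(r.sign_off())"
```

```text
the job is handed in; nothing more can be done
None
```

The pin was twisted loose with the plate staying down and pressed home upright in the foam slot (bar top about 86 mm above the table); the bystanders look undisturbed and the job was handed in at about 32 s.

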